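# Swing the clamp strap over the well plate and lock its cam lever

## Robot

A 6-joint arm with a two-finger parallel gripper is mounted at the origin on a cart in front of the work surface, level with it; the furniture and walls round the work are solid. World frame = base frame: x ahead of the robot, y to its left, z up, the work surface at z = 0. Lengths are in m, angles in rad, forces in N, time in s.
With the tool pointing down it reaches from about 0.325 to 0.925 m from the base axis. Payload 3.1 kg.
Tool frame: the origin (TCP) lies midway between the tips of the shut fingers; the grasp point (between the pads) lies 19 mm behind it; z points along the fingers, y is the line along which they close (so a half turn about z gives the same grasp; the last joint's range is limited). The gripper opens to 85 mm and grips with 20 to 120 N. Pads are 22 mm wide; open, the fingers measure 114 mm over their backs; the gripper's body (76 mm by 85 mm) begins 54 mm behind the grasp point. The pads swing forward as they close: fully open they stand 13 mm farther back than shut.
Start: joints at [1.218, 0.217, 1.613, -0, 1.311, -0.112], TCP at [0.149, 0.607, 0.231] pointing down, gripper open.
Joint ranges: [-2.75, 2.75], [-0.78, 2.1], [0.31, 2.55], [-1.13, 4.27], [0.13, 2.63], [-2.58, 2.58]. Speed limits (rad/s): [2.79, 2.79, 3.14, 3.14, 3.14, 3.14].

## Interface

Orientations are given as a rotation vector (axis times angle).
In Python, from cell import robot, eyes, monitor gives the robot as it stands (robot), with the cameras (eyes) and the readings (monitor).
- The arm moves only by the shell command python3 drive.py [FORCE], which reads ROWS from standard input. ROWS is one flat JSON list of numbers that holds 1 to 8 rows one after another, with no inner brackets; each row has 7 numbers: the finger opening in m, then dx, dy, dz in m, then a rotation vector rx, ry, rz in rad; each row is the pose to reach, as a shift and turn from the pose commanded when the command began, along the tool's axes at that moment; what a row does not reach only later rows make up. A row lasts 1/8 s, in which the tool goes at most 0.0625 m and 0.188 rad, less where a joint would pass 70% of its speed; a pose out of reach is approached as far as the arm can. The fingers move at their own pace and stop on an object; FORCE is the grip in N (left out, the last holds). Time passes only in rows, so rows that do not move let the fingers close. It prints the time, the measured TCP pose, the force, the opening and the grip force at its end. Input that does not fit is refused with a message, and nothing moves.
- monitor.read_state(): the state, without advancing time (a new reading comes with each control period).
- eyes.camera(name): name is "side" or "top"; returns the picture (420x560x3 uint8, blue, green, red); there is no depth.
- eyes.calibration(name): a dict with "intrinsics" (3x3 intrinsics, pixels), "dist" ([k1, k2, p1, p2, k3] as OpenCV has them; the pictures are not rectified), "R" (3x3) and "t" (3): a world point X has camera coordinates R X + t. Camera axes: x right, y down, z forward; pixel columns grow to the right and rows downward; lengths in m; the calibration is good to about 2 mm. A picture is of the moment at which its call begins. calibration takes no time and is no camera call.
- robot.hand_in(): hands the job in; it is judged then, once.
The state is a dict: "clock": time; "qpos": joint angles; "qvel": joint speeds; "joint_efforts": joint torques, N m; "ee_pos": TCP position; "orientation": TCP orientation; "wrist_force": force on the tool from outside, world axes, zero at the start; "ft_torque": the same for the moment, N m; "opening": finger opening in m; "gripper_force": force on a finger pad.
Only numpy, scipy, OpenCV 4.12 (cv2) and the standard library are available. Lean on these libraries where they do the work, as an engineer would, in place of code of your own. Each camera call takes 0.05 s, during which the arm holds its last target. There are 200 camera calls.

## Task

Push the jig's swing strap round by its upright tab with the back of a finger until it lies across the well plate against its stop pin, and only then push the cam lever on the strap all the way down to lock it. Only push: do not pinch the tab or the lever, and do not lift the plate or shift it out of its locators. Leave everything else on the bench where it is.

Things in the scene. Friction and masses are not known exactly. Their poses are not given: they have to be found in the camera images.
- jig: aluminium clamping jig fixed to the bench, base 150 x 144 mm, its top 16 mm above the bench; origin at bench height under the plate's centre; x runs from the strap's pivot post across the plate's short side, away from the robot, y left, z up. Four corner locators 10 mm high hold the plate. Stop pin (9 mm thick, top 42 mm above the bench) at x = +62, y = -17.5 mm
- strap_pivot (a point): point on the vertical axis of the strap's pivot, 44 mm above the bench (top of the strap); on the jig's near edge, 61 mm from the jig's origin along its -x
- clamp_strap (a joint): swing of the steel strap about the vertical pivot, rad: 0 = along the jig's +x, across the plate against the stop pin (hard stop); grows anticlockwise seen from above, to the jig's left, up to 1.75; starts at 1.0 to 1.4. The strap reaches 126 mm from the pivot, 24 wide, 8 thick, top 44 mm above the bench. Light friction (about 1 N at the tab), stays where it is left
- tab_mid (a point): middle of the upright steel finger tab at the strap's free end, 114 mm from the pivot, 63 mm above the bench; x points outward along the strap, y the way the tab moves as the strap opens (so push its +y face towards -y), z up. The tab is 22 mm wide along the strap, 8 mm thick, and stands from 44 to 83 mm above the bench; its -y half is smaller, 14 x 30 mm
- lever_axis (a point): middle of the cam lever's level axle, over the strap's pivot, 58 mm above the bench; turns with the strap: x along the strap to its free end, y along the axle, z up
- cam_lever (a joint): angle of the black cam lever, rad: 0 = standing straight up, growing as it folds towards the strap's free end, to 1.5 = fully down along the strap (hard stop). Starts between 0 and 0.3. Stiff with friction (about 2 N at the tip), stays where it is left; rides on the strap
- lever_tip (a point): tip of the cam lever's handle, 62 mm from the axle (120 mm above the bench when upright); z points along the lever from axle to tip, x towards the side it folds to. The handle is a paddle 26 mm wide and 8.5 mm thick over its last 36 mm
- well_plate: loose white 96-well plate, 86 x 128 x 14 mm, lying in the jig's locators on the base with 2 mm play, its top 30 mm above the bench; origin at the centre of its underside
- tape_yellow: roll of tape lying flat on the bench left of the jig, 60 mm across, 16 high; origin at the centre of its underside
- marker_a: marker pen lying right of the jig, 142 mm long, 12 thick; origin under its middle
- timer: bench timer, 59 x 68 x 24 mm, further left; origin at the centre of its underside
- petri_0: petri dish, 92 mm across, 15 high, left; origin at the centre of its underside
- rack_white: low tube rack, 124 x 77 x 29 mm, far right; origin at the centre of its underside
- tube_rack_orange: long tube rack, 62 x 200 x 47 mm, far left; origin at the centre of its underside
- reagent_c: bottle 52 mm across, 106 high, at the back left; origin at the centre of its underside

How it is judged:
On the way, in this order (a step that is already met when the one before it is completed fails the run):
1. the strap lies across the plate against its stop (within 0.06 rad) with the lever still up (below 0.9 rad) (value of joint clamp_strap below 0.06 rad and value of joint cam_lever below 0.9 rad), for 0.2 s.
2. the cam lever is pushed all the way down (beyond 1.35 rad) with the strap over the plate (value of joint cam_lever above 1.35 rad and value of joint clamp_strap below 0.08 rad), for 0.2 s.
At the end, for the whole second after the job is handed in: The strap is within 0.08 rad of its stop, across the plate; the cam lever is down beyond 1.35 rad of its 1.5; the plate still lies in its locators (moved less than 8 mm, not lifted more than 4 mm); no bystander has moved more than 20 mm (all of step 2 and z of well_plate in the frame of jig between 0.012 and 0.02 m and distance of well_plate from where it was at the start of the episode below 0.008 m and distance of each of tape_yellow, marker_a, timer, petri_0, rack_white, tube_rack_orange, reagent_c from where it was at the start of the episode below 0.02 m); the robot touches nothing.
It fails at once if the lever is pushed down (beyond 0.9 rad) while the strap is not over the plate (value of joint cam_lever above 0.9 rad and value of joint clamp_strap above 0.12 rad).
It fails at once if the tab is pinched (fingers pressing on both its faces) (contact force between the fingers and clamp_strap_c0 above 0.5 N and contact force between the fingers and clamp_strap_c1 above 0.5 N).
It fails at once if the lever is pinched (fingers pressing on both its faces) (contact force between the fingers and cam_lever_c0 above 0.5 N and contact force between the fingers and cam_lever_c1 above 0.5 N).
It fails at once if the well plate is lifted or shifted out of its locators (z of well_plate in the frame of jig above 0.024 m or distance of well_plate from where it was at the start of the episode above 0.012 m).
It fails at once if a bystander is moved more than 20 mm (distance of any of tape_yellow, marker_a, timer, petri_0, rack_white, tube_rack_orange, reagent_c from where it was at the start of the episode above 0.02 m).
It also fails if it takes over 54 s, if anything falls off the work surface, if the arm or the gripper's body presses on something with over 40 N, if the wrist force passes 120 N, or if a joint passes its speed limit or range.

## Working session

There is one attempt and no reset: what is moved stays moved. The work goes in short steps, Python scripts to look and compute and a shell command to move; the robot and the scene stay as the last step left them, time stands still between calls to the robot, and variables do not carry over. Pictures are saved under pics/ and viewed, at most 10 in all, crops included, and the job is handed in when it is done.

```bash
ls; mkdir -p pics
python3 - <<'E'
from cell import robot, eyes, monitor
import cv2
for n in ("top","side"):
    im=eyes.camera(n); cv2.imwrite(f"pics/{n}0.png",im)
    c=eyes.calibration(n); print(n,c)
s=monitor.read_state(); print(s)
E
```

```text
cell.py
drive.py
pics
top {'intrinsics': array([[406.71280112,   0.        , 271.1851967 ],
       [  0.        , 406.71280112, 207.85471342],
       [  0.        ,   0.        ,   1.        ]]), 'dist': array([-0.11207569,  0.        ,  0.        ,  0.        ,  0.        ]), 'R': array([[ 0.01049685, -0.99977649, -0.01835181],
       [-0.98979773, -0.00778064, -0.14226705],
       [ 0.14209247,  0.01965793, -0.98965817]]), 't': array([-0.04519521,  0.5189242 ,  1.2881868 ])}
side {'intrinsics': array([[500.12854762,   0.        , 278.06138996],
       [  0.        , 500.12854762, 208.875862  ],
       [  0.        ,   0.        ,   1.        ]]), 'dist': array([-0.06404717,  0.        ,  0.        ,  0.        ,  0.        ]), 'R': array([[ 0.99983503,  0.0169793 ,  0.00645099],
       [ 0.01528606, -0.59475082, -0.80376477],
       [-0.00981063,  0.80373078, -0.59491225]]), 't': array([-0.51291636,  0.02919252,  1.57084452])}
{'clock': 0.1, 'qpos': array([ 1.21778114e+00,  2.17663718e-01,  1.61479405e+00,  7.22825756e-06,
        1.31128524e+00, -1.12220314e-01]), 'qvel': array([-0.00048225, -0.00194483, -0.00244323, -0.00076529,  0.00059384,
        0.00038871]), 'joint_efforts': array([-1.08236454e-03, -3.98070753e+01, -3.04970169e+01, -1.92197954e-04,
        4.18792537e-03, -1.48001999e-05]), 'ee_pos': array([0.14877956, 0.60627646, 0.23009751]), 'orientation': array([-0.37726891, -3.11834968,  0.00328373]), 'wrist_force': array([0.18569588, 0.47080084, 0.42451324]), 'ft_torque': array([0.01380599, 0.04557156, 0.01184102]), 'gripper_force': 0.0, 'opening': 0.0853952388638413}
```

View pics/top0.png

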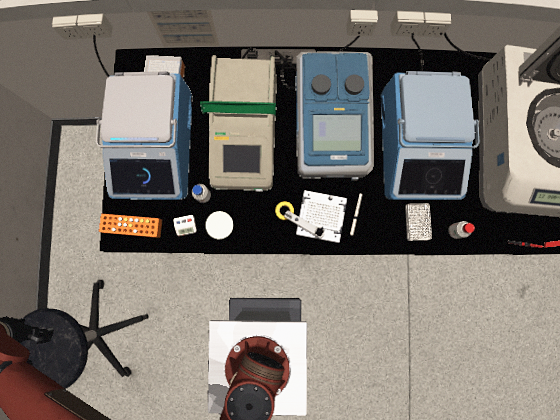

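View pics/side0.png

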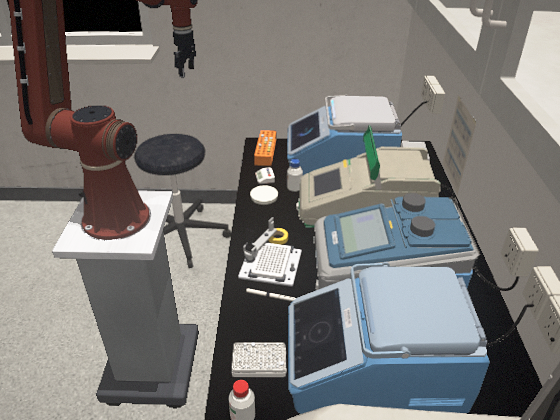

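The jig is at top (321,216) and side (270,262). The strap points left towards the yellow roll, with its tab near top (286,208), and the black lever is near top (320,233). I'll enlarge both views.

Run:
```python
import cv2,numpy as np
a=cv2.imread("pics/top0.png")[180:255,265:370]; b=cv2.imread("pics/side0.png")[205:295,225:315]
a=cv2.resize(a,None,fx=7,fy=7,interpolation=cv2.INTER_CUBIC); b=cv2.resize(b,None,fx=6.6,fy=6.6,interpolation=cv2.INTER_CUBIC)
cv2.imwrite("pics/topc.png",a);cv2.imwrite("pics/sidec.png",b)
```

```text
(no output)
```

View pics/topc.png

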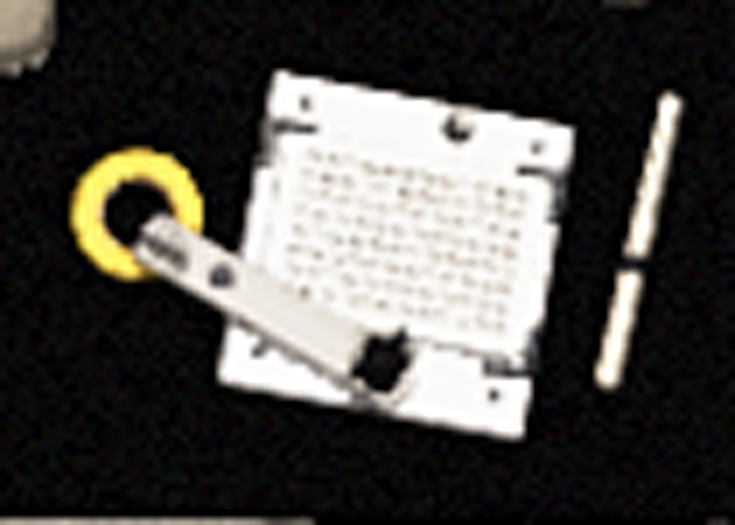

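View pics/sidec.png

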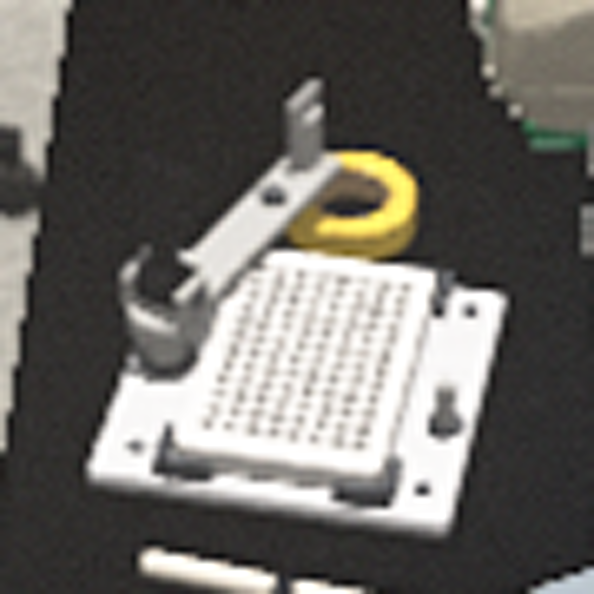

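The top crop shows the base corners at about (275,70), (577,127), (522,438) and (218,383), the tab near (160,245), and the lever/pivot at (380,360). The side crop shows the tab top at about (308,90) and its foot at (307,160). The black lever is barely visible against the bench.

```bash
cat > h.py <<'E'
import cv2,numpy as np
from cell import robot, eyes, monitor
def ray(n,p):
    c=eyes.calibration(n); u=cv2.undistortPoints(np.array([[p]],float),c["intrinsics"],c["dist"])[0,0]
    R=c["R"]; return -R.T@c["t"], R.T@np.array([*u,1])
def plane(n,p,z):
    o,d=ray(n,p); return o+d*(z-o[2])/d[2]
def proj(n,X):
    c=eyes.calibration(n); return cv2.projectPoints(np.atleast_2d(np.asarray(X,float)),cv2.Rodrigues(c["R"])[0],c["t"],c["intrinsics"],c["dist"])[0][:,0]
def tri(p,q):
    o1,d1=ray("top",p);o2,d2=ray("side",q)
    s=np.linalg.lstsq(np.c_[d1,-d2],o2-o1,rcond=None)[0]; a,b=o1+d1*s[0],o2+d2*s[1]
    return (a+b)/2,np.linalg.norm(a-b)
T=lambda x,y:(265+(x+.5)/7-.5,180+(y+.5)/7-.5)
S=lambda x,y:(225+(x+.5)/6.6-.5,205+(y+.5)/6.6-.5)
E
python3 - <<'E'
from h import *
np.set_printoptions(precision=4,suppress=True)
C=np.array([plane("top",T(*p),.016) for p in [(275,70),(577,127),(522,438),(218,383)]])  # FL FR NR NL
print(C, [np.linalg.norm(C[i]-C[i-1]) for i in range(4)])
o=C.mean(0); x=(C[0]+C[1]-C[2]-C[3]); ang=np.arctan2(x[1],x[0]); print("centre",o,"yaw",ang)
Cs=np.array([plane("side",S(*p),.016) for p in [(508,295),(450,528),(90,472)]]); print("side",Cs)
f=lambda X:np.array([np.cos(ang)*(X-o)[0]+np.sin(ang)*(X-o)[1],-np.sin(ang)*(X-o)[0]+np.cos(ang)*(X-o)[1],X[2]])
print("pin",f(plane("top",T(458,125),.042)), f(plane("side",S(445,390),.042)))
print("boss on strap?",f(plane("top",T(222,273),.044)),f(plane("side",S(272,195),.044)))
for p,z in [((140,255),.044),((175,275),.044),((135,255),.044),((163,215),.083),((205,240),.083)]: print("tabpix",f(plane("top",T(*p),z)))
for q in [(288,92),(320,82),(288,155),(322,165),(343,165)]: print("sidez83/44",f(plane("side",S(*q),.083)),f(plane("side",S(*q),.044)))
print("tabtop tri",[ (f(X),e) for X,e in [tri(T(165,228),S(306,88))]])
E
```

```text
[[ 0.5846 -0.1481  0.016 ]
 [ 0.5583 -0.2916  0.016 ]
 [ 0.4107 -0.2636  0.016 ]
 [ 0.4354 -0.1213  0.016 ]] [np.float64(0.1516047619558584), np.float64(0.14585295710451904), np.float64(0.15024162277019007), np.float64(0.14438886058492556)]
centre [ 0.4973 -0.2062  0.016 ] yaw -0.18255090968826318
side [[ 0.5828 -0.1523  0.016 ]
 [ 0.5567 -0.2945  0.016 ]
 [ 0.4102 -0.2661  0.016 ]]
pin [ 0.0608 -0.0147  0.042 ] [ 0.0626 -0.0245  0.042 ]
boss on strap? [-0.0283  0.0805  0.044 ] [-0.0332  0.0809  0.044 ]
tabpix [-0.0273  0.1191  0.044 ]
tabpix [-0.0334  0.1015  0.044 ]
tabpix [-0.0277  0.1214  0.044 ]
tabpix [-0.0124  0.112   0.083 ]
tabpix [-0.02    0.0915  0.083 ]
sidez83/44 [-0.0311  0.1051  0.083 ] [-0.0421  0.1545  0.044 ]
sidez83/44 [-0.0189  0.1149  0.083 ] [-0.0294  0.1648  0.044 ]
sidez83/44 [-0.0217  0.0622  0.083 ] [-0.0323  0.1097  0.044 ]
sidez83/44 [-0.0062  0.0585  0.083 ] [-0.0161  0.1059  0.044 ]
sidez83/44 [0.0026 0.0604 0.083 ] [-0.007   0.1078  0.044 ]
tabtop tri [(array([-0.021 ,  0.1092,  0.0843]), np.float64(0.005796247272932359))]
```

Both views agree: jig centre is about (0.497,-0.207) with yaw -0.183, pivot about (0.437,-0.196), and strap joint about 1.22 rad. The radii of 86 and 114 mm match the given sizes. Next is a helper to turn target poses into tool-axis shifts.

```bash
cat > g.py <<'E'
import sys,numpy as np
from scipy.spatial.transform import Rotation as Ro
from cell import robot, eyes, monitor
P=np.array([.437,-.196]); Y=-.183
def delta(pos,psi):
    s=monitor.read_state(); R=Ro.from_rotvec(s["orientation"])
    y=np.array([np.cos(psi),np.sin(psi),0]); z=np.array([0,0,-1.]); x=np.cross(y,z)
    G=Ro.from_matrix(np.c_[x,y,z])
    return R.inv().apply(np.array(pos)-s["ee_pos"]),(R.inv()*G).as_rotvec()
def strap(th,r,t,z):   # polar in jig strap frame: radius r, tangential offset t
    p=th+Y; q=P+r*np.array([np.cos(p),np.sin(p)])+t*np.array([-np.sin(p),np.cos(p)])
    return [*q,z],p-np.pi/2
if __name__=="__main__":
    a=[float(v) for v in sys.argv[1:]]
    pos,psi=strap(*a); d,r=delta(pos,psi); print(np.round(pos,3),"shift",np.round(d,4),"rot",np.round(r,3),"dist",np.linalg.norm(d).round(3))
E
python3 g.py 1.22 .114 .045 .2
echo '[0, -0.46, -0.59, 0.03, 0, 0, 1.86, 0, -0.46, -0.59, 0.03, 0, 0, 1.86, 0, -0.46, -0.59, 0.03, 0, 0, 1.86, 0, -0.46, -0.59, 0.03, 0, 0, 1.86, 0, -0.46, -0.59, 0.03, 0, 0, 1.86, 0, -0.46, -0.59, 0.03, 0, 0, 1.86, 0, -0.46, -0.59, 0.03, 0, 0, 1.86, 0, -0.46, -0.59, 0.03, 0, 0, 1.86]' | python3 drive.py 20; python3 g.py 1.22 .114 .045 .2
```

```text
clock: 1.1
ee_pos: [0.3536, 0.1492, 0.2111]
orientation: [2.408, 2.018, 0.001]
wrist_force: [1.7, -0.3, 0.8]
opening: 0.0001
gripper_force: 0.0
[ 0.456 -0.075  0.2  ] shift [-0.2028  0.1403  0.0111] rot [ 0.001 -0.     0.358] dist 0.247
```

```bash
echo '[0, -0.2, 0.14, 0.01, 0, 0, 0.36, 0, -0.2, 0.14, 0.01, 0, 0, 0.36, 0, -0.2, 0.14, 0.01, 0, 0, 0.36, 0, -0.2, 0.14, 0.01, 0, 0, 0.36, 0, -0.2, 0.14, 0.01, 0, 0, 0.36, 0, -0.2, 0.14, 0.01, 0, 0, 0.36]' | python3 drive.py; python3 g.py 1.22 .114 .045 .058
```

```text
clock: 1.85
ee_pos: [0.4568, -0.0694, 0.2006]
orientation: [-2.725, -1.56, 0.002]
wrist_force: [0.1, -0.7, -1.3]
opening: -0.0002
gripper_force: 0.0
[ 0.456 -0.075  0.058] shift [-0.0051  0.0027  0.1426] rot [-0.002 -0.     0.003] dist 0.143
```

```bash
echo '[0, -0.005, 0.002, 0.05, 0, 0, 0, 0, -0.005, 0.002, 0.1, 0, 0, 0, 0, -0.005, 0.002, 0.142, 0, 0, 0, 0, -0.005, 0.002, 0.142, 0, 0, 0]' | python3 drive.py
python3 - <<'E'
from h import *
s=monitor.read_state(); print(s["ee_pos"],s["wrist_force"])
a=eyes.camera("side")[205:295,225:315]; b=eyes.camera("top")[180:255,265:370]
a=cv2.resize(a,(400,400),interpolation=3); b=cv2.resize(b,(400,400*75//105),interpolation=3)
o=np.zeros((400,800,3),np.uint8); o[:,:400]=a; o[:b.shape[0],400:]=b; cv2.imwrite("pics/p1.png",o)
E
for th in 1.2 ; do python3 g.py $th .114 .02 .058; done
```

```text
clock: 2.35
ee_pos: [0.4522, -0.0722, 0.0559]
orientation: [-2.717, -1.561, 0.01]
wrist_force: [-0.7, -0.1, 0.4]
opening: 0.0001
gripper_force: 0.0
[ 0.45221658 -0.07217717  0.0558871 ] [-0.6835929  -0.13892795  0.36202148]
[ 0.48  -0.089  0.058] shift [-0.0009  0.0271  0.0021] rot [ 0.    -0.     0.026] dist 0.027
```

View pics/p1.png

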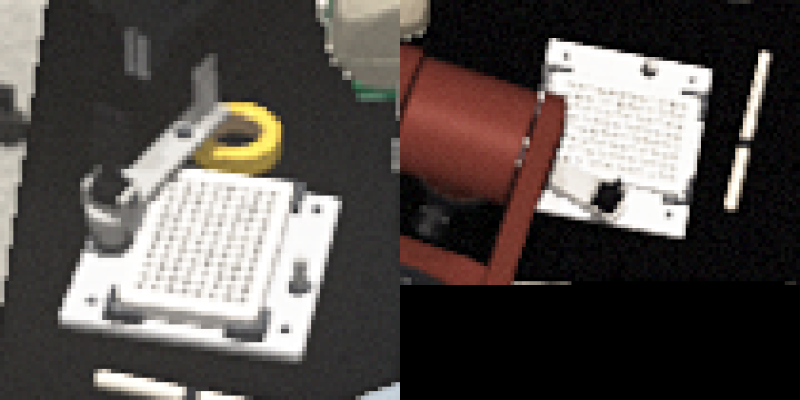

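The fingers stand on the tab's +y side, with the tab free at side inset (207,80). Now I'll work out the arc waypoints.

```bash
for th in 1.15 1.0 0.85 0.7 0.55; do python3 g.py $th .114 .0185 .06; done
```

```text
[ 0.486 -0.092  0.06 ] shift [-0.0003  0.0344  0.0001] rot [ 0.    -0.     0.076] dist 0.034
[ 0.502 -0.1    0.06 ] shift [-0.0001  0.0517  0.0001] rot [ 0.    -0.     0.226] dist 0.052
[ 0.515 -0.111  0.06 ] shift [-0.0025  0.0688  0.0001] rot [ 0.    -0.     0.376] dist 0.069
[ 0.527 -0.124  0.06 ] shift [-0.0074  0.0854  0.0001] rot [ 0.    -0.     0.526] dist 0.086
[ 0.537 -0.138  0.06 ] shift [-1.480e-02  1.011e-01  1.000e-04] rot [ 0.    -0.     0.676] dist 0.102
```

```bash
echo '[0, 0, 0.02, 0, 0, 0, 0, 0, 0, 0.034, 0, 0, 0, 0.076, 0, 0, 0.052, 0, 0, 0, 0.226, 0, -0.0025, 0.069, 0, 0, 0, 0.376, 0, -0.0075, 0.085, 0, 0, 0, 0.526, 0, -0.015, 0.101, 0, 0, 0, 0.676, 0, -0.015, 0.101, 0, 0, 0, 0.676]' | python3 drive.py; for th in 0.4 0.25 0.12 0.05 0 -0.05; do python3 g.py $th .114 .0185 .06; done
```

```text
clock: 3.32
ee_pos: [0.5391, -0.1401, 0.0625]
orientation: [3.086, 0.572, 0.008]
wrist_force: [0.2, -0.3, 0.5]
opening: -0.0
gripper_force: 0.0
[ 0.544 -0.153  0.06 ] shift [0.0001 0.0143 0.0026] rot [ 0.004 -0.005  0.149] dist 0.014
[ 0.55 -0.17  0.06] shift [-0.001   0.0315  0.0026] rot [ 0.003 -0.005  0.299] dist 0.032
[ 0.552 -0.185  0.06 ] shift [-0.004   0.0462  0.0027] rot [ 0.003 -0.005  0.429] dist 0.046
[ 0.552 -0.193  0.06 ] shift [-0.0064  0.0539  0.0027] rot [ 0.003 -0.005  0.499] dist 0.054
[ 0.552 -0.199  0.06 ] shift [-0.0084  0.0593  0.0027] rot [ 0.003 -0.005  0.549] dist 0.06
[ 0.552 -0.204  0.06 ] shift [-0.0108  0.0646  0.0027] rot [ 0.003 -0.006  0.599] dist 0.066
```

```bash
echo '[0, 0, 0.014, 0, 0, 0, 0.15, 0, -0.001, 0.0315, 0, 0, 0, 0.3, 0, -0.004, 0.046, 0, 0, 0, 0.43, 0, -0.006, 0.053, 0, 0, 0, 0.5, 0, -0.008, 0.057, 0, 0, 0, 0.55, 0, -0.008, 0.059, 0, 0, 0, 0.55, 0, -0.008, 0.059, 0, 0, 0, 0.55]' | python3 drive.py
python3 - <<'E'
from h import *
s=monitor.read_state(); print(s["ee_pos"],s["wrist_force"])
a=eyes.camera("side")[205:295,225:315]; b=eyes.camera("top")[180:255,265:370]
a=cv2.resize(a,(400,400),interpolation=3); b=cv2.resize(b,(400,400*75//105),interpolation=3)
o=np.zeros((400,800,3),np.uint8); o[:,:400]=a; o[:b.shape[0],400:]=b; cv2.imwrite("pics/p2.png",o)
E
for th in 0 -0.05; do python3 g.py $th .114 .0185 .06; done
```

```text
clock: 4.2
ee_pos: [0.5505, -0.1968, 0.0604]
orientation: [3.128, -0.287, 0.003]
wrist_force: [-0.1, 1.9, 0.2]
opening: 0.0002
gripper_force: 0.3
[ 0.55048477 -0.19678858  0.06037911] [-0.10992086  1.89407737  0.21657667]
[ 0.552 -0.199  0.06 ] shift [ 0.0025  0.0014 -0.0001] rot [ 0.    -0.001 -0.001] dist 0.003
[ 0.552 -0.204  0.06 ] shift [ 0.0033  0.0071 -0.0001] rot [ 0.    -0.001  0.049] dist 0.008
```

View pics/p2.png

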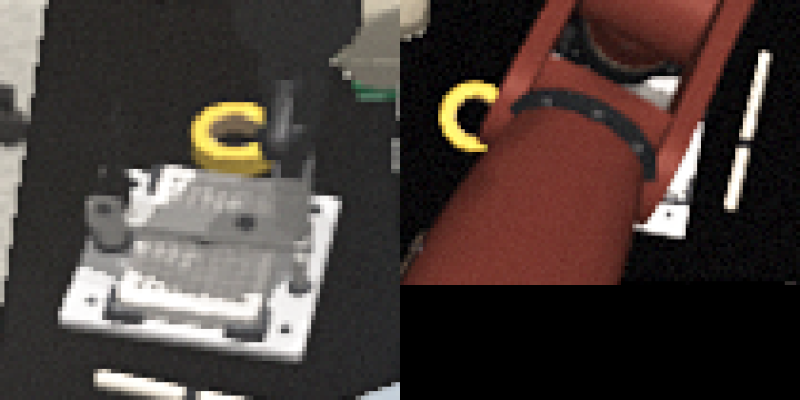

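The strap now lies across the plate in side inset from (110,215) to (310,220), close to the pin. I'll push on until the force rises at the stop.

```bash
echo '[0, 0, 0.002, 0, 0, 0, 0, 0, 0, 0.003, 0, 0, 0, 0, 0, 0, 0.004, 0, 0, 0, 0, 0, 0, 0.004, 0, 0, 0, 0]' | python3 drive.py; echo '[0, 0, 0.003, 0, 0, 0, 0, 0, 0, 0.003, 0, 0, 0, 0, 0, 0, 0.003, 0, 0, 0, 0]' | python3 drive.py
```

```text
clock: 4.8
ee_pos: [0.5497, -0.1992, 0.0595]
orientation: [-3.125, 0.291, -0.001]
wrist_force: [1.1, 7.1, 3.1]
opening: 0.0006
gripper_force: 3.5
clock: 5.18
ee_pos: [0.5497, -0.1993, 0.0595]
orientation: [-3.12, 0.292, -0.001]
wrist_force: [4.0, 14.6, 3.9]
opening: -0.0001
gripper_force: 7.2
```

The TCP stays put as the force rises to 15 N, so the strap is on its stop. Now I'll retreat and go round behind the lever.

```bash
echo '[0, 0, -0.015, 0, 0, 0, 0, 0, 0, -0.035, 0, 0, 0, 0, 0, 0, -0.035, -0.06, 0, 0, 0, 0, 0, -0.035, -0.12, 0, 0, 0, 0, 0, -0.035, -0.12, 0, 0, 0]' | python3 drive.py; python3 g.py 0 -.045 0 .18; python3 g.py 0 -.045 0 .106
```

```text
clock: 5.8
ee_pos: [0.5595, -0.171, 0.1863]
orientation: [3.123, -0.289, 0.02]
wrist_force: [-0.0, -0.4, -0.4]
opening: 0.0001
gripper_force: 0.0
[ 0.393 -0.188  0.18 ] shift [-0.1609  0.0471  0.0044] rot [ 0.004 -0.013 -0.002] dist 0.168
[ 0.393 -0.188  0.106] shift [-0.1618  0.0468  0.0784] rot [ 0.004 -0.013 -0.002] dist 0.186
```

```bash
echo '[0, -0.161, 0.047, 0, 0, 0, 0, 0, -0.161, 0.047, 0, 0, 0, 0, 0, -0.161, 0.047, 0, 0, 0, 0, 0, -0.161, 0.047, 0, 0, 0, 0, 0, -0.161, 0.047, 0.05, 0, 0, 0, 0, -0.161, 0.047, 0.077, 0, 0, 0, 0, -0.161, 0.047, 0.077, 0, 0, 0]' | python3 drive.py
python3 - <<'E'
from h import *
a=eyes.camera("side")[205:295,225:315]; b=eyes.camera("top")[180:255,265:370]
a=cv2.resize(a,(400,400),interpolation=3); b=cv2.resize(b,(400,400*75//105),interpolation=3)
o=np.zeros((400,800,3),np.uint8); o[:,:400]=a; o[:b.shape[0],400:]=b; cv2.imwrite("pics/p3.png",np.clip(o*1.5,0,255).astype(np.uint8))
E
for p in "-.015 0 .106" "-.001 0 .105" ".0126 0 .1" ".024 0 .091" ".032 0 .079" ".0356 0 .07" ".0366 0 .063"; do python3 g.py 0 $p; done
```

```text
clock: 6.68
ee_pos: [0.3866, -0.1844, 0.0995]
orientation: [-3.125, 0.289, 0.009]
wrist_force: [0.6, 0.1, 0.5]
opening: -0.0002
gripper_force: 0.0
[ 0.422 -0.193  0.106] shift [ 0.034   0.0009 -0.0034] rot [ 0.    -0.    -0.002] dist 0.034
[ 0.436 -0.196  0.105] shift [ 0.048   0.0009 -0.0024] rot [ 0.    -0.    -0.002] dist 0.048
[ 0.449 -0.198  0.1  ] shift [0.0616 0.0008 0.0026] rot [ 0.    -0.    -0.002] dist 0.062
[ 0.461 -0.2    0.091] shift [0.073  0.0008 0.0116] rot [ 0.    -0.    -0.002] dist 0.074
[ 0.468 -0.202  0.079] shift [0.081  0.0008 0.0236] rot [ 0.    -0.    -0.002] dist 0.084
[ 0.472 -0.202  0.07 ] shift [0.0846 0.0008 0.0326] rot [ 0.    -0.    -0.002] dist 0.091
[ 0.473 -0.203  0.063] shift [0.0856 0.0008 0.0396] rot [ 0.    -0.    -0.002] dist 0.094
```

View pics/p3.png

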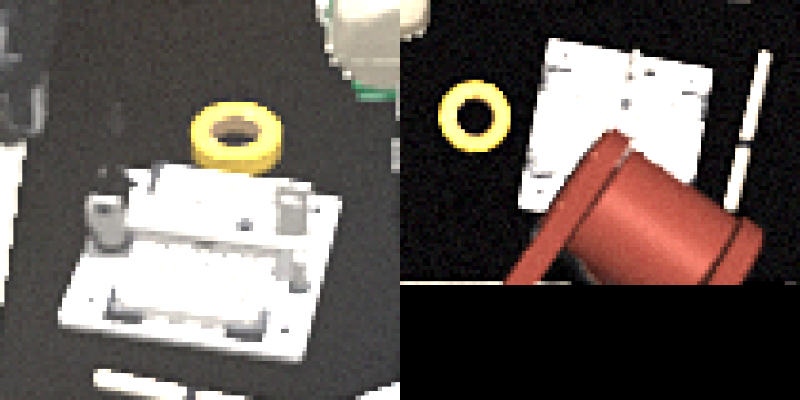

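The strap and tab at side inset (292,210) sit by the pin at (295,270). The lever stands faintly at (115,115) and the fingers are behind it at (35,110). Now I'll push the lever.

```bash
echo '[0, 0.02, 0.001, -0.003, 0, 0, 0, 0, 0.034, 0.001, -0.003, 0, 0, 0, 0, 0.048, 0.001, -0.002, 0, 0, 0, 0, 0.062, 0.001, 0.003, 0, 0, 0, 0, 0.073, 0.001, 0.012, 0, 0, 0, 0, 0.073, 0.001, 0.012, 0, 0, 0]' | python3 drive.py; for p in  ".032 0 .079" ".0356 0 .07" ".0366 0 .063"; do python3 g.py 0 $p; done
```

```text
clock: 7.52
ee_pos: [0.4599, -0.2002, 0.0891]
orientation: [-3.127, 0.29, 0.002]
wrist_force: [-0.2, 0.1, -1.0]
opening: 0.0001
gripper_force: 0.0
[ 0.468 -0.202  0.079] shift [0.0087 0.     0.0101] rot [-0.001  0.001 -0.002] dist 0.013
[ 0.472 -0.202  0.07 ] shift [0.0123 0.     0.0191] rot [-0.001  0.001 -0.002] dist 0.023
[ 0.473 -0.203  0.063] shift [0.0133 0.     0.0261] rot [-0.001  0.001 -0.002] dist 0.029
```

```bash
echo '[0, 0.0045, 0, 0.005, 0, 0, 0, 0, 0.0087, 0, 0.01, 0, 0, 0, 0, 0.011, 0, 0.015, 0, 0, 0, 0, 0.0123, 0, 0.019, 0, 0, 0, 0, 0.0133, 0, 0.023, 0, 0, 0, 0, 0.0133, 0, 0.026, 0, 0, 0, 0, 0.0133, 0, 0.026, 0, 0, 0]' | python3 drive.py
python3 - <<'E'
from h import *
a=eyes.camera("side")[205:295,225:315]
cv2.imwrite("pics/p4.png",np.clip(cv2.resize(a,(500,500),interpolation=3)*2.,0,255).astype(np.uint8))
s=monitor.read_state(); print(s["ee_pos"],s["wrist_force"])
E
```

```text
clock: 8.4
ee_pos: [0.4732, -0.203, 0.0649]
orientation: [-3.128, 0.291, -0.001]
wrist_force: [-3.1, 1.8, 5.7]
opening: -0.0
gripper_force: 2.7
[ 0.47313908 -0.20293367  0.06491688] [-2.9923787   1.94000793  5.02401442]
```

View pics/p4.png

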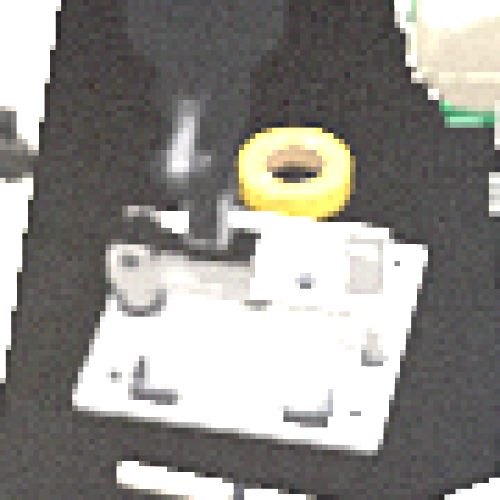

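The lever lies flat along the strap, from (130,240) to (255,265), with the fingers on top. The TCP at 0.065 m matches about 1.5 rad. I'll press a little more to confirm the stop, then lift off.

```bash
echo '[0, 0, 0, 0.003, 0, 0, 0, 0, 0, 0, 0.004, 0, 0, 0, 0, 0, 0, 0.004, 0, 0, 0, 0, 0, 0, 0.004, 0, 0, 0]' | python3 drive.py; echo '[0, 0, 0, -0.03, 0, 0, 0, 0, 0, 0, -0.08, 0, 0, 0, 0, 0, 0, -0.14, 0, 0, 0, 0, -0.06, 0, -0.14, 0, 0, 0, 0, -0.1, 0.05, -0.14, 0, 0, 0, 0, -0.1, 0.05, -0.14, 0, 0, 0, 0, -0.1, 0.05, -0.14, 0, 0, 0]' | python3 drive.py
python3 - <<'E'
from h import *
a=eyes.camera("side")[205:295,225:315]; b=eyes.camera("top")[180:255,265:370]
a=cv2.resize(a,(400,400),interpolation=3); b=cv2.resize(b,(400,400*75//105),interpolation=3)
o=np.zeros((400,800,3),np.uint8); o[:,:400]=a; o[:b.shape[0],400:]=b; cv2.imwrite("pics/p5.png",np.clip(o*1.3,0,255).astype(np.uint8))
E
```

```text
clock: 8.95
ee_pos: [0.4734, -0.2031, 0.0639]
orientation: [-3.128, 0.29, 0.001]
wrist_force: [-9.8, 5.2, 23.3]
opening: -0.0001
gripper_force: 11.8
clock: 9.82
ee_pos: [0.3659, -0.2342, 0.2006]
orientation: [3.127, -0.293, 0.004]
wrist_force: [0.9, 0.0, -0.3]
opening: -0.0002
gripper_force: 0.0
```

View pics/p5.png

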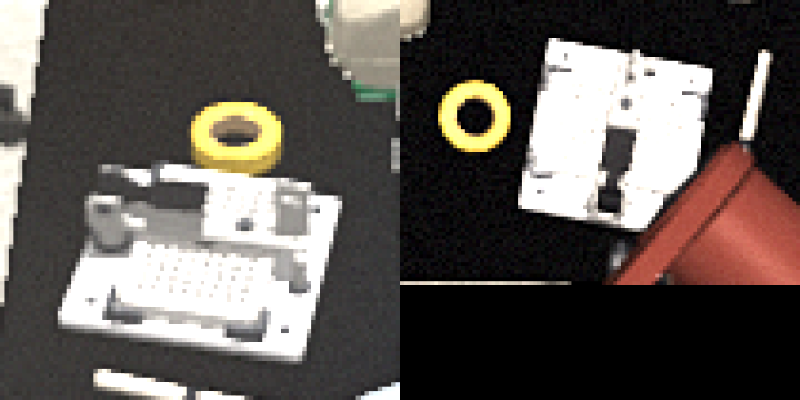

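The strap lies across the plate against the pin, with the lever flat along it at top inset (615,165). The plate, tape and marker have not moved, and the arm is clear.

```bash
python3 -c "
from cell import robot, eyes, monitor
print(robot.hand_in())"
```

```text
the job is handed in; nothing more can be done
None
```

I pushed the strap round against its stop pin, then pushed the cam lever fully down. The plate, tape and marker looked unmoved in the last pictures, the arm was clear, and the job was handed in at about 10 s without a verdict being shown.

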